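# Set up the tipping mood board

### The arm

A 6-joint arm with a two-finger parallel gripper is mounted at the origin on the work surface. World frame = base frame: x ahead of the robot, y to its left, z up, the work surface at z = 0. Lengths are in m, angles in rad, forces in N, time in s.
With the tool pointing down it reaches from about 0.4 to 0.825 m from the base axis. Payload 7 kg.
Tool frame: the origin (TCP) lies on the centre line of the jaws, within the pads' length; the fingertips stand tip_reach ahead of it and the grasp point (between the pads) is the TCP (tip_reach is the distance from the TCP to the fingertips, in m); z points along the fingers, y is the line along which they close (so a half turn about z gives the same grasp; the last joint's range is limited). The gripper opens to 88 mm and grips with 3 to 60 N. Pads are 19 mm wide; open, the fingers measure 130 mm over their backs; the gripper's body (78 mm by 193 mm) begins 47 mm behind the grasp point.
Start: joints at [-0.848, 0.359, 0.012, 0, -1.224, -0.288], TCP at [0.284, -0.612, 0.246] pointing down, gripper open.
Joint ranges: [-3.07, 3.07], [-1.43, 2.12], [-1.02, 1.25], [-3.03, 1.67], [-3.05, -0], [-3.03, 3.03]. Speed limits (rad/s): [2.39, 2.39, 3.01, 3.14, 3.14, 3.14].

### API

Orientations are given as [roll, pitch, yaw] about the fixed x, y, z axes, in that order (R = Rz(yaw) Ry(pitch) Rx(roll)).
In Python, from station import get_state, grab_frame, calibration, job_done, find_in, mark_of, tip_reach gives the robot as it stands.
- The arm moves only by the shell command python3 -m handwheel 'ROWS' [OPENING] [FORCE]. ROWS is JSON, a list of rows, each an object with "delta_pos": the shift along the world's x, y, z in units of 30 mm (1.0 is 30 mm), a list of three; "dr": the turn, a rotation vector about the world's x, y, z in degrees, a list of three. In form: [{"delta_pos": [tx, ty, tz], "dr": [rx, ry, rz]}, ...]. A call has 1 to 10 rows; each row shifts and turns the commanded pose from where the row before left it; what a row does not reach is not made up. A row lasts 1/10 s, in which the tool goes at most 50 mm and 8.59 degrees, less where a joint would pass 70% of its speed; a pose out of reach is approached as far as the arm can. A call is refused whole if a number of a shift passes 1 or a number of a turn 8.59, either way. A call with a gripper value outside its range is refused whole. OPENING is the closure, from -1 (fully open) to 1 (shut), set as the call begins (- or left out, the last holds). The fingers move at their own pace and stop on an object; FORCE is the grip in N (left out, the last holds). Time passes only in rows, so rows that do not move let the fingers close. It gives the time, the measured TCP pose, the force, the opening and the grip force at its end, in the units of the state.
- get_state(): the state, without advancing time (a new reading comes with each control period).
- grab_frame(name): name is "scene" or "top" or "wrist"; returns the picture (400x640x3 uint8, red, green, blue); there is no depth.
- calibration(name): a dict with "fx", "fy", "cx", "cy" (pixels), "extrinsics" (4x4, takes a point from world to camera coordinates). Camera axes: x right, y down, z forward; pixel columns grow to the right and rows downward; lengths in m; the calibration is good to about 2 mm. A picture is of the moment at which its call begins: read the wrist's pose just before it. calibration takes no time and is no camera call; for the wrist camera it gives the pose at the moment of the call.
- job_done(): hands the job in; it is judged then, once.
Trained networks look in the newest picture that a camera, given by its name, has taken for a name from the list of things; names that differ only in an ending like _2 or _b are one class to them, and where a whole thing is asked for, a point or a joint stands for the part that bears it (a point fixed in the world has none). Each returns a list of dicts, best first, with "conf" (0 to 1); they miss things now and then, are a little off and sometimes report something else, mostly with a low value. They report only what shows in the picture. A call takes as long as a camera call.
- find_in(camera, query): "location" ([column, row] in pixels, amid what is visible of it).
- mark_of(camera, query): "location" ([column, row] in pixels: a listed point, or the origin of a listed thing).
The state is a dict: "t": time; "q": joint angles; "qd": joint speeds; "joint_efforts": joint torques, N m; "eef_pos": TCP position; "ee_rot": TCP orientation; "force": force on the tool from outside, world axes, zero at the start; "moment": the same for the moment, N m; "width": finger opening in m; "gripper_force": force on a finger pad.
Only numpy, scipy, OpenCV 4.12 (cv2) and the standard library are available. Lean on these libraries where they do the work, as an engineer would, in place of code of your own. Each camera call takes 0.05 s, during which the arm holds its last target. There are 200 camera calls.

### The job

On the presentation stand, flip the folded kickstand at the side of the leaning board down over its centre until it rests at its lower stop. Then bring the board upright and keep it there with the gripper so that it cannot tip back: finish while still holding it, do not let go. Leave everything else on the table where it is.

Things in the scene. Friction and masses are not known exactly. Their poses are not given: they have to be found in the camera images.
- stand: the presentation stand's steel base, bolted to the table: a plate 200 mm (its x) by 150 mm (its y) and 10 mm thick that carries the hub and the tipping board frame. Origin at the table surface straight below the hub axis, z up; x is the direction in which the board tips over.
- hub (a point): centre of the hub: the frame's tipping axis, 35 mm above the table, parallel to the stand's y.
- board (a joint): tipping angle of the board frame: 0 upright, positive tipped towards the stand's +x; from -0.15 to a stop at 0.42 rad, where it leans at the start. The frame (0.6 to 1.0 kg) is an upside-down U of grey tube, 190 mm wide, with a cork panel and wooden ledge on its +x face. Front-heavy, it always tips back to 0.42 if not held: 0.8 to 1.4 N at the top bar holds it upright, up to 3 N starts it.
- board_bar (a point): centre of the frame's top bar, a round tube 14 mm in diameter and 176 mm long, parallel to the stand's y, 215 mm from the hub axis (so 250 mm above the table when upright). The cork panel's upper edge is 60 mm below the bar, with open space between.
- kickstand (a joint): angle of the kickstand, a steel leg on the frame's +y side that swings in the plane of the frame: 0 is folded up (60 degrees above level, slanting outwards), 2.18 rad is fully down against its stop (65 degrees below level). A spring holds it at either end and snaps it across once it passes its centre, about level (1.09 rad); starting it takes about 3 N down on its foot. It tips along with the frame.
- kick_foot (a point): centre of the kickstand's foot, a rubber cross-bar 48 mm long (along the stand's x when upright) and 16 mm thick at the leg's free end, 125 mm from the kickstand's pivot.
- kick_pivot (a point): the kickstand's pivot: on the frame, 106 mm to the stand's +y side of its middle and 90 mm up from the hub axis; its axis lies square to the frame's plane.
- spool: thread spool, 44 mm across, 60 mm high, standing; origin at its underside. A bystander, to be left where it is.
- pin_tin: low round steel pin tin, 68 mm across, 30 mm high; origin at its underside. A bystander, to be left where it is.
- shears: dressmaker's shears lying flat, 190 mm long, black finger loops; origin at the pivot. A bystander, to be left where it is.
- tape: tape measure case, 58 x 58 x 28 mm; origin at its underside. A bystander, to be left where it is.
- weight: round steel pattern weight with a small knob, 72 mm across, 38 mm high; origin at its underside. A bystander, to be left where it is.
- phone: black phone lying flat, 145 x 70 x 9 mm; origin at its underside. A bystander, to be left where it is.
- pencil_mug: white cup with pencils, 76 mm across, 90 mm high (pencil tips to 155 mm); origin at its underside. A bystander, to be left where it is.

How it is judged:
By the outcome, as a careful person would: the job done as asked, in the order asked, and still so for the second after the job is handed in, while the arm keeps its last pose, push and grip.
It also fails if it takes over 48 s, if anything falls off the work surface, if the arm or the gripper's body presses on something with over 40 N, if the wrist force passes 120 N, or if a joint passes its speed limit or range.

## Working session

There is one attempt and no reset: what is moved stays moved. The work goes in short steps, Python scripts to look and compute and a shell command to move; the robot and the scene stay as the last step left them, time stands still between calls to the robot, and variables do not carry over. Pictures are saved under pics/ and viewed, at most 10 in all, crops included, and the job is handed in when it is done.

```bash
mkdir -p pics; cat > h.py <<'E'
import numpy as np, cv2
from station import *
def proj(c,p):
    p=np.atleast_2d(p); X=p@c['extrinsics'][:3,:3].T+c['extrinsics'][:3,3] if isinstance(c['extrinsics'],np.ndarray) else p@np.array(c['extrinsics'])[:3,:3].T+np.array(c['extrinsics'])[:3,3]
    return np.c_[c['fx']*X[:,0]/X[:,2]+c['cx'],c['fy']*X[:,1]/X[:,2]+c['cy']]
E
python3 - <<'E'
from h import *
print(tip_reach if not callable(tip_reach) else tip_reach()); print(get_state())
for n in ['scene','top']:
    im=grab_frame(n); cv2.imwrite(f'pics/{n}0.png',im[:,:,::-1])
    c=calibration(n); E=np.array(c['extrinsics']); print(n,c['fx'],c['cx'],c['cy'],'cam at',(-E[:3,:3].T@E[:3,3]).round(3),E[2,:3].round(3))
    for q in ['stand','hub','board_bar','kick_foot','kick_pivot']:
        print(n,q,[(np.round(d['location'],1).tolist(),round(d['conf'],2)) for d in mark_of(n,q)[:2]])
E
```

```text
0.019
{'t': 0.0, 'q': array([-8.47906118e-01,  3.59378580e-01,  1.10659122e-02, -3.24001376e-04,
       -1.22408254e+00, -2.88096631e-01]), 'qd': array([ 0.00163039, -0.002154  ,  0.0014307 ,  0.00021436,  0.00070613,
       -0.00061479]), 'joint_efforts': array([ 2.81075936e-04, -5.82715631e+01,  2.93050700e+01,  6.99755743e+00,
        6.74096664e-03, -1.71473589e-04]), 'eef_pos': array([ 0.28410829, -0.61180494,  0.2446358 ]), 'ee_rot': array([ 3.13997312e+00, -1.62296672e-04, -2.70690929e+00]), 'force': array([ 0.42759007, -0.10047272,  0.79193033]), 'moment': array([ 0.01950792, -0.02365146,  0.0109464 ]), 'gripper_force': 0.0, 'width': 0.08794403876081}
scene 468.0213006267346 316.6173869166594 199.54294961518798 cam at [1.058 0.582 0.989] [-0.462 -0.488 -0.74 ]
scene stand [([287.5, 222.8], 0.66)]
scene hub [([283.5, 212.9], 0.79)]
scene board_bar [([259.6, 185.3], 0.85), ([313.3, 219.4], 0.33)]
scene kick_foot [([328.7, 215.9], 0.83)]
scene kick_pivot [([312.7, 218.7], 0.79)]
top 494.05320188823066 321.28910369587294 207.24966751755684 cam at [0.427 0.041 1.308] [ 0.117  0.001 -0.993]
top stand [([361.0, 217.8], 0.7)]
top hub [([409.5, 163.4], 0.68), ([367.8, 217.0], 0.62)]
top board_bar [([360.5, 166.2], 0.68)]
top kick_foot [([288.4, 193.0], 0.82), ([365.2, 212.3], 0.4)]
top kick_pivot [([321.9, 206.3], 0.76)]
```

View pics/scene0.png

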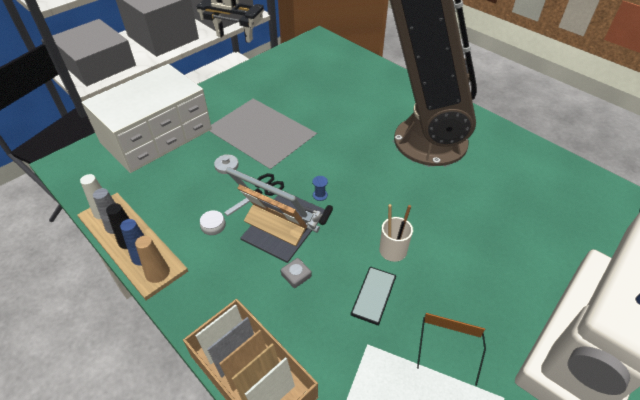

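View pics/top0.png

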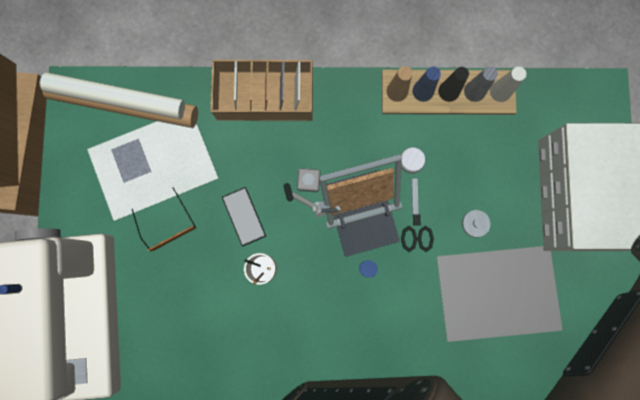

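```bash
cat >> h.py <<'E'
def stand_pts(x,y,yaw,th,k,):
    # in stand frame: tip about y through hub by th (towards +x)
    def tip(l): # l: (x,y,z from hub)
        return np.array([l[0]*np.cos(th)+l[2]*np.sin(th), l[1], 0.035-l[0]*np.sin(th)+l[2]*np.cos(th)])
    a=np.deg2rad(60)-k
    P={'hub':[0,0,.0],'board_bar':[0,0,.215],'kick_pivot':[0,.106,.09],'kick_foot':[0,.106+.125*np.cos(a),.09+.125*np.sin(a)]}
    out={n:tip(v) for n,v in P.items()}; out['stand']=np.zeros(3)
    c,s=np.cos(yaw),np.sin(yaw); R=np.array([[c,-s,0],[s,c,0],[0,0,1]])
    return {n:R@v+[x,y,0] for n,v in out.items()}
E
python3 - <<'E'
from h import *
from scipy.optimize import least_squares
M={'scene':{'stand':(287.5,222.8),'hub':(283.5,212.9),'board_bar':(259.6,185.3),'kick_foot':(328.7,215.9),'kick_pivot':(312.7,218.7)},
'top':{'stand':(361,217.8),'hub':(367.8,217),'board_bar':(360.5,166.2),'kick_foot':(288.4,193),'kick_pivot':(321.9,206.3)}}
C={n:calibration(n) for n in M}
def f(v):
    P=stand_pts(v[0],v[1],v[2],.42,0)
    return np.concatenate([(proj(C[n],P[k])[0]-M[n][k]) for n in M for k in M[n]])
best=min((least_squares(f,[.5,0,y0],loss='soft_l1',f_scale=3) for y0 in np.arange(-3,3.2,.7)),key=lambda r:r.cost)
print(best.x,best.cost); print(f(best.x).reshape(-1,2).round(1).tolist())
for k,v in stand_pts(*best.x,.42,0).items(): print(k,v.round(4))
# bystanders
for q in ['spool','pin_tin','shears','tape','weight','phone','pencil_mug']:
    for n in ['scene','top']:
        d=mark_of(n,q)[:1]
        for e in d:
            c=C[n];E=np.array(c['extrinsics']);r=E[:3,:3].T@np.array([(e['location'][0]-c['cx'])/c['fx'],(e['location'][1]-c['cy'])/c['fy'],1]);o=-E[:3,:3].T@E[:3,3]
            print(q,n,round(e['conf'],2),(o-r*o[2]/r[2])[:2].round(3))
E
```

```text
[ 0.5587546  -0.06760634  0.28517557] 25.85657175257031
[[-1.3, -0.4], [2.0, 1.2], [0.2, -1.9], [-2.3, -2.2], [-0.3, -0.2], [1.7, -1.9], [-4.0, -2.5], [-0.5, 1.4], [-0.3, -0.5], [-1.4, 2.4]]
hub [ 0.5588 -0.0676  0.035 ]
board_bar [ 0.6429 -0.0429  0.2313]
kick_pivot [0.5642 0.0444 0.1172]
kick_foot [0.5889 0.1168 0.216 ]
stand [ 0.5588 -0.0676  0.    ]
spool scene 0.71 [ 0.462 -0.008]
spool top 0.6 [ 0.421 -0.073]
pin_tin scene 0.8 [ 0.706 -0.197]
pin_tin top 0.58 [ 0.713 -0.199]
shears scene 0.86 [ 0.553 -0.212]
shears top 0.91 [ 0.562 -0.218]
tape scene 0.88 [0.658 0.074]
tape top 0.72 [0.422 0.199]
weight scene 0.75 [ 0.54  -0.375]
weight top 0.94 [ 0.539 -0.355]
phone scene 0.67 [0.552 0.249]
phone top 0.96 [0.563 0.247]
pencil_mug scene 0.85 [0.423 0.196]
pencil_mug top 0.67 [0.414 0.199]
```

The scene picture shows the board leaning away from the robot, with its bar around (260,185). The folded kickstand foot is at (329,216), over the mug side. The top view shows the same, with the foot at (288,193) and the bar at (360,166). Next I'll move up and over to a standoff above the foot, turning to the board's yaw with the fingers closed.

```bash
python3 -m handwheel '[{"delta_pos":[0.46,0.98,0.5],"dr":[0,0,4.07]},{"delta_pos":[0.46,0.98,0.5],"dr":[0,0,4.07]},{"delta_pos":[0.46,0.98,0.5],"dr":[0,0,4.07]},{"delta_pos":[0.46,0.98,0.5],"dr":[0,0,4.07]},{"delta_pos":[0.46,0.98,0.5],"dr":[0,0,4.07]},{"delta_pos":[0.46,0.98,0.5],"dr":[0,0,4.07]},{"delta_pos":[0.46,0.98,0.5],"dr":[0,0,4.07]},{"delta_pos":[0.46,0.98,0.5],"dr":[0,0,4.07]},{"delta_pos":[0.46,0.98,0.5],"dr":[0,0,4.07]},{"delta_pos":[0.46,0.98,0.5],"dr":[0,0,4.07]}]' 1 20
python3 -m handwheel '[{"delta_pos":[0.46,0.98,0],"dr":[0,0,4.07]},{"delta_pos":[0.46,0.98,0],"dr":[0,0,4.07]},{"delta_pos":[0.46,0.98,0],"dr":[0,0,4.07]},{"delta_pos":[0.46,0.98,0],"dr":[0,0,4.07]},{"delta_pos":[0.46,0.98,0],"dr":[0,0,4.07]},{"delta_pos":[0.46,0.98,0],"dr":[0,0,4.07]},{"delta_pos":[0.46,0.98,0],"dr":[0,0,4.07]},{"delta_pos":[0.46,0.98,0],"dr":[0,0,4.07]},{"delta_pos":[0.46,0.98,0],"dr":[0,0,4.07]},{"delta_pos":[0.46,0.98,0],"dr":[0,0,4.07]}]'
python3 -m handwheel '[{"delta_pos":[0.46,0.98,0],"dr":[-1.35,4.6,0]},{"delta_pos":[0.46,0.98,0],"dr":[-1.35,4.6,0]},{"delta_pos":[0.46,0.98,0],"dr":[-1.35,4.6,0]},{"delta_pos":[0.46,0.98,0],"dr":[-1.35,4.6,0]},{"delta_pos":[0.46,0.98,0],"dr":[-1.35,4.6,0]},{"delta_pos":[0,0,0],"dr":[0,0,0]},{"delta_pos":[0,0,0],"dr":[0,0,0]}]'
python3 - <<'E'
from h import *
from scipy.spatial.transform import Rotation as R
s=get_state();print(s['eef_pos'],s['t'],s['q'].round(2));Q=R.from_euler('xyz',s['ee_rot']).as_matrix();print(Q.round(3))
im=grab_frame('wrist');cv2.imwrite('pics/w1.png',im[:,:,::-1])
for n in ['wrist']:
  c=calibration(n);P=stand_pts(.5588,-.0676,.285,.42,0)
  for q in ['board_bar','kick_foot','kick_pivot','hub']:
    print(q,proj(c,P[q]).round(0),[(np.round(d['location'],1).tolist(),round(d['conf'],2)) for d in mark_of(n,q)[:2]])
E
```

```text
t: 2.3
eef_pos: [0.4225, -0.3169, 0.3964]
ee_rot: [-3.141, 0.0, -1.994]
force: [1.0, -1.1, -0.0]
width: 0.0135
gripper_force: 0.0
t: 3.3
eef_pos: [0.5606, -0.0229, 0.3958]
ee_rot: [-3.141, -0.0, -1.283]
force: [1.2, 0.1, -0.4]
width: 0.0008
gripper_force: 0.0
t: 4.0
eef_pos: [0.6304, 0.1241, 0.392]
ee_rot: [2.718, -0.001, -1.285]
force: [0.1, 0.1, 0.8]
width: 0.0004
gripper_force: 0.0
[0.63036043 0.12412164 0.39204816] 4.0 [ 0.46  0.53  0.56 -0.08 -2.02 -0.19]
[[ 0.282 -0.875 -0.394]
 [-0.959 -0.257 -0.117]
 [ 0.001  0.411 -0.912]]
board_bar [[283.  24.]] [([283.7, 25.2], 0.57)]
kick_foot [[290. 190.]] [([286.0, 191.7], 0.85)]
kick_pivot [[296. 133.]] [([296.5, 133.1], 0.96)]
hub [[299.  68.]] [([298.5, 65.1], 0.77), ([296.5, 132.8], 0.57)]
```

View pics/w1.png

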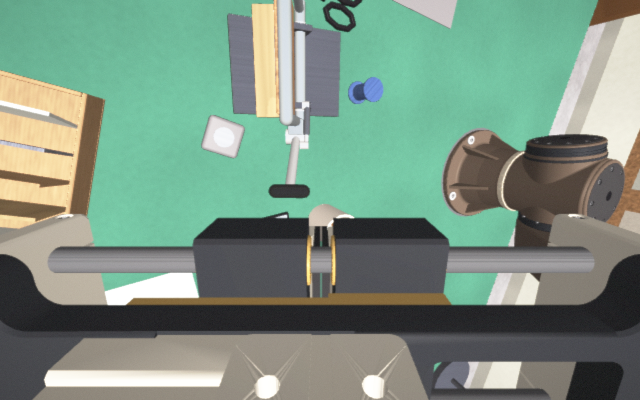

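The wrist picture shows the foot at (289,191), the pivot at (297,133) and the bar along column 285. My model's projections agree to a few pixels. Next is the descent onto the foot.

```bash
python3 -m handwheel '[{"delta_pos":[-0.135,-0.028,-0.77],"dr":[0,0,0]},{"delta_pos":[-0.135,-0.028,-0.77],"dr":[0,0,0]},{"delta_pos":[-0.135,-0.028,-0.77],"dr":[0,0,0]},{"delta_pos":[-0.135,-0.028,-0.77],"dr":[0,0,0]},{"delta_pos":[-0.135,-0.028,-0.77],"dr":[0,0,0]},{"delta_pos":[-0.135,-0.028,-0.77],"dr":[0,0,0]},{"delta_pos":[0,0,0],"dr":[0,0,0]},{"delta_pos":[0,0,0],"dr":[0,0,0]}]'
python3 -m handwheel '[{"delta_pos":[-0.039,-0.012,-0.091],"dr":[0,0,0]},{"delta_pos":[-0.039,-0.012,-0.091],"dr":[0,0,0]},{"delta_pos":[-0.039,-0.012,-0.091],"dr":[0,0,0]},{"delta_pos":[0,0,0],"dr":[0,0,0]}]'
python3 - <<'E'
from h import *
grab_frame('wrist');im=grab_frame('wrist');cv2.imwrite('pics/w2.png',im[:,:,::-1])
print(get_state()['eef_pos'],proj(calibration('wrist'),stand_pts(.5588,-.0676,.285,.42,0)['kick_foot']),mark_of('wrist','kick_foot')[:2])
E
```

```text
t: 5.05
eef_pos: [0.605, 0.1172, 0.2588]
ee_rot: [2.725, -0.001, -1.286]
force: [0.5, -0.3, 0.6]
width: 0.0006
gripper_force: 0.0
t: 5.45
eef_pos: [0.6013, 0.1167, 0.2486]
ee_rot: [2.723, -0.0, -1.286]
force: [0.4, 0.0, 0.2]
width: 0.0006
gripper_force: 0.0
[0.60152487 0.11671965 0.24883711] [[315.69213818 236.1433147 ]] [{'location': [309.8, 240.1], 'conf': 0.94}]
```

View pics/w2.png

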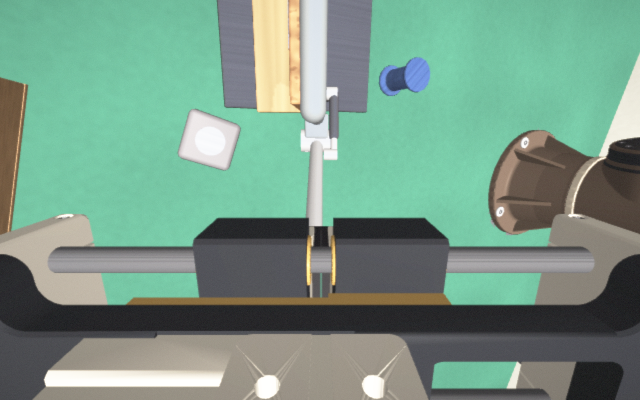

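The foot is hidden behind the fingertips, near (311,239), and its leg enters at column 315, so the fingers are centred over it. I'll press down and then follow the arc.

```bash
python3 -m handwheel '[{"delta_pos":[-0.039,-0.012,-0.091],"dr":[0,0,0]},{"delta_pos":[-0.039,-0.012,-0.091],"dr":[0,0,0]},{"delta_pos":[-0.039,-0.012,-0.091],"dr":[0,0,0]},{"delta_pos":[0,0,0],"dr":[0,0,0]}]'
python3 -m handwheel '[{"delta_pos":[-0.165,0.26,-0.19],"dr":[0,0,0]},{"delta_pos":[-0.165,0.26,-0.19],"dr":[0,0,0]},{"delta_pos":[0,0,0],"dr":[0,0,0]}]'
```

```text
t: 6.0
eef_pos: [0.5987, 0.1165, 0.2423]
ee_rot: [2.727, 0.0, -1.285]
force: [1.4, 3.0, 9.0]
width: 0.0003
gripper_force: 4.6
t: 6.3
eef_pos: [0.5883, 0.1337, 0.2304]
ee_rot: [2.727, 0.002, -1.284]
force: [0.4, 8.5, 11.0]
width: 0.0006
gripper_force: 5.4
```

```bash
python3 - <<'E'
from h import *
a=grab_frame('scene')
A=cv2.resize(a[150:290,220:400],None,fx=3,fy=3,interpolation=cv2.INTER_CUBIC)
cv2.imwrite('pics/s3.png',A[:,:,::-1])
for n in ['scene','wrist','top']:
  if n!='scene': grab_frame(n)
  P=stand_pts(.5588,-.0676,.285,.42,0)
  for q in ['kick_foot','kick_pivot','board_bar']: print(n,q,proj(calibration(n),P[q]).round(0),[(np.round(d['location'],1).tolist(),round(d['conf'],2)) for d in mark_of(n,q)[:2]])
E
```

```text
scene kick_foot [[326. 214.]] [([392.8, 249.7], 0.46)]
scene kick_pivot [[312. 218.]] []
scene board_bar [[260. 183.]] [([257.8, 186.9], 0.72)]
wrist kick_foot [[316. 218.]] [([309.5, 239.2], 0.83)]
wrist kick_pivot [[318. 114.]] [([317.8, 116.3], 0.68)]
wrist board_bar [[ 313. -196.]] []
top kick_foot [[288. 192.]] []
top kick_pivot [[321. 209.]] [([318.6, 207.5], 0.48)]
top board_bar [[360. 168.]] [([358.9, 166.6], 0.62), ([409.6, 159.9], 0.48)]
```

View pics/s3.png

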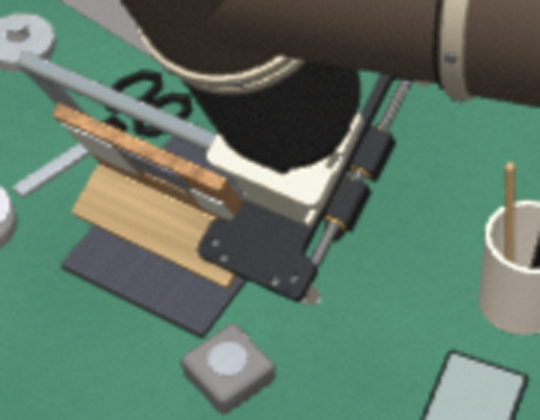

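The board is unmoved, the gripper is outside the frame, and the wrist's estimate of the foot has moved outward with the fingers. I'll continue along the arc.

```bash
python3 -m handwheel '[{"delta_pos":[-0.175,0.22,-0.235],"dr":[0,0,0]},{"delta_pos":[-0.175,0.22,-0.235],"dr":[0,0,0]}]'
python3 - <<'E'
from h import *
from scipy.spatial.transform import Rotation
s=get_state();y=.285;d=s['eef_pos']-np.array([.5588,-.0676,.035])
sx=d[0]*np.cos(y)+d[1]*np.sin(y);sy=-d[0]*np.sin(y)+d[1]*np.cos(y)
print('TCP board n,y,u',sx*np.cos(.42)-d[2]*np.sin(.42),sy,sx*np.sin(.42)+d[2]*np.cos(.42))
im=grab_frame('wrist');cv2.imwrite('pics/w3.png',im[:,:,::-1])
print(mark_of('wrist','kick_foot')[:1])
for k in [0,.17,.35,.52]: print(k,proj(calibration('wrist'),stand_pts(.5588,-.0676,.285,.42,k)['kick_foot']).round(0))
E
```

```text
t: 7.1
eef_pos: [0.5786, 0.1466, 0.2169]
ee_rot: [2.729, 0.002, -1.285]
force: [1.5, 6.0, 6.0]
width: 0.0005
gripper_force: 3.4
TCP board n,y,u -0.0018891593770516135 0.19998546529099376 0.1984231212271522
[{'location': [310.8, 237.9], 'conf': 0.73}]
0 [[314. 199.]]
0.17 [[315. 224.]]
0.35 [[316. 239.]]
0.52 [[316. 245.]]
```

View pics/w3.png

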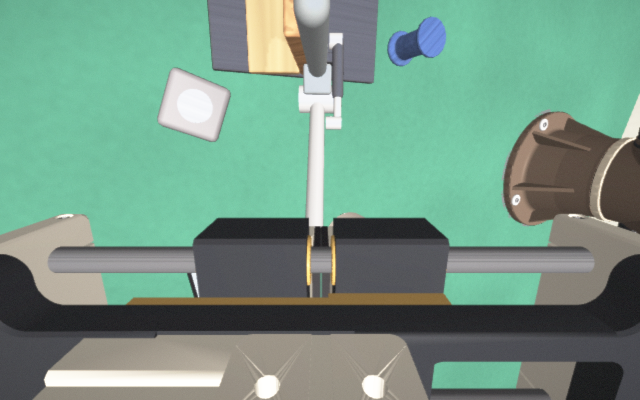

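The leg now comes in along column 316. It is tracking at about 0.35 rad, with the fingertip on top of the foot. I'll carry on past level.

```bash
python3 -m handwheel '[{"delta_pos":[-0.175,0.165,-0.27],"dr":[0,0,0]},{"delta_pos":[-0.175,0.165,-0.27],"dr":[0,0,0]},{"delta_pos":[-0.17,0.11,-0.3],"dr":[0,0,0]},{"delta_pos":[-0.17,0.11,-0.3],"dr":[0,0,0]},{"delta_pos":[-0.165,0.05,-0.32],"dr":[0,0,0]},{"delta_pos":[-0.165,0.05,-0.32],"dr":[0,0,0]}]'
python3 -m handwheel '[{"delta_pos":[-0.15,-0.01,-0.33],"dr":[0,0,0]},{"delta_pos":[-0.15,-0.01,-0.33],"dr":[0,0,0]},{"delta_pos":[-0.13,-0.07,-0.33],"dr":[0,0,0]},{"delta_pos":[-0.13,-0.07,-0.33],"dr":[0,0,0]},{"delta_pos":[0,0,0],"dr":[0,0,0]}]'
python3 - <<'E'
from h import *
s=get_state();print(s['force'],s['t'])
im=grab_frame('wrist');cv2.imwrite('pics/w4.png',im[:,:,::-1])
print(mark_of('wrist','kick_foot')[:1])
for k in [.8,1.09,1.5,2.18]: print(k,proj(calibration('wrist'),stand_pts(.5588,-.0676,.285,.42,k)['kick_foot']).round(0))
E
```

```text
t: 7.8
eef_pos: [0.5463, 0.1637, 0.1605]
ee_rot: [2.722, -0.001, -1.286]
force: [0.3, -0.7, -0.0]
width: 0.0007
gripper_force: 0.1
t: 8.3
eef_pos: [0.5289, 0.1584, 0.1206]
ee_rot: [2.72, -0.001, -1.287]
force: [0.5, -0.0, -0.3]
width: 0.0004
gripper_force: 0.0
[ 0.5247241  -0.03388291 -0.33031715] 8.3
[{'location': [306.9, 203.6], 'conf': 0.73}]
0.8 [[313. 284.]]
1.09 [[315. 256.]]
1.5 [[316. 210.]]
2.18 [[317. 127.]]
```

View pics/w4.png

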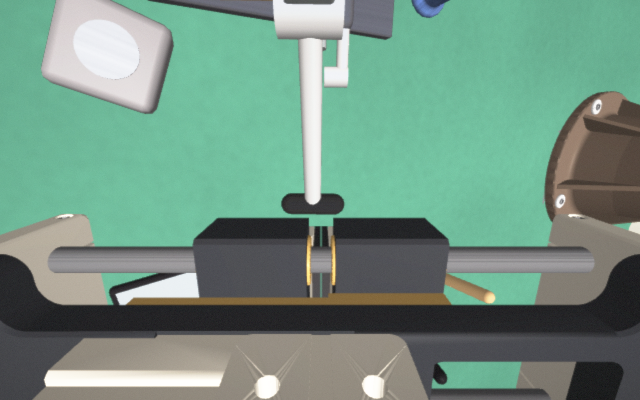

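The foot shows at (307,204), about 1.55 rad: past centre and free of the fingers, possibly still swinging. I'll back off upward and look again.

```bash
python3 -m handwheel '[{"delta_pos":[0.15,0.1,0.4],"dr":[0,0,0]},{"delta_pos":[0.3,0.1,0.75],"dr":[0,0,0]},{"delta_pos":[0.3,0.1,0.75],"dr":[0,0,0]},{"delta_pos":[0,0,0],"dr":[0,0,0]},{"delta_pos":[0,0,0],"dr":[0,0,0]}]'
python3 - <<'E'
from h import *
s=get_state();print(s['force'],s['t'])
im=grab_frame('wrist')
print(mark_of('wrist','kick_foot')[:2],mark_of('wrist','kick_pivot')[:1])
for k in [1.09,1.5,1.8,2.18]: print(k,proj(calibration('wrist'),stand_pts(.5588,-.0676,.285,.42,k)['kick_foot']).round(0))
print(proj(calibration('wrist'),stand_pts(.5588,-.0676,.285,.42,k)['kick_pivot']).round(0))
E
```

```text
t: 8.9
eef_pos: [0.5536, 0.1686, 0.1805]
ee_rot: [2.726, 0.0, -1.286]
force: [-1.0, 0.0, 0.7]
width: 0.0005
gripper_force: 0.0
[-0.97297003  0.01824248  0.67936507] 8.9
[{'location': [312.7, 125.4], 'conf': 0.6}] [{'location': [317.1, 42.8], 'conf': 0.69}]
1.09 [[315. 218.]]
1.5 [[316. 189.]]
1.8 [[316. 162.]]
2.18 [[316. 125.]]
[[313.  41.]]
```

The kickstand is at its lower stop: the foot is measured at (313,125), and 2.18 rad predicts (316,125). Next I'll rise and move above the bar with the gripper open.

```bash
python3 -m handwheel '[{"delta_pos":[0.39,0.115,0.915],"dr":[0,0,0]},{"delta_pos":[0.39,0.115,0.915],"dr":[0,0,0]},{"delta_pos":[0.39,0.115,0.915],"dr":[0,0,0]},{"delta_pos":[0.39,0.115,0.915],"dr":[0,0,0]},{"delta_pos":[0.39,0.115,0.915],"dr":[0,0,0]}]'
python3 -m handwheel '[{"delta_pos":[0.29,-0.906,0.02],"dr":[0,0,0]},{"delta_pos":[0.29,-0.906,0.02],"dr":[0,0,0]},{"delta_pos":[0.29,-0.906,0.02],"dr":[0,0,0]},{"delta_pos":[0.29,-0.906,0.02],"dr":[0,0,0]},{"delta_pos":[0.29,-0.906,0.02],"dr":[0,0,0]},{"delta_pos":[0.29,-0.906,0.02],"dr":[0,0,0]},{"delta_pos":[0.29,-0.906,0.02],"dr":[0,0,0]},{"delta_pos":[0.29,-0.906,0.02],"dr":[0,0,0]},{"delta_pos":[0,0,0],"dr":[0,0,0]},{"delta_pos":[0,0,0],"dr":[0,0,0]}]' -1
python3 - <<'E'
from h import *
s=get_state();print(s['eef_pos'],s['t'])
im=grab_frame('wrist');cv2.imwrite('pics/w5.png',im[:,:,::-1])
P=stand_pts(.5588,-.0676,.285,.42,2.18)
for q in P: print(q,proj(calibration('wrist'),P[q]).round(0),[(np.round(d['location'],1).tolist(),round(d['conf'],2)) for d in mark_of('wrist',q)[:2]])
y=.285;d=s['eef_pos']-np.array([.5588,-.0676,.035])
sx=d[0]*np.cos(y)+d[1]*np.sin(y);sy=-d[0]*np.sin(y)+d[1]*np.cos(y)
print('TCP board n,y,u',sx*np.cos(.42)-d[2]*np.sin(.42),sy,sx*np.sin(.42)+d[2]*np.cos(.42))
E
```

```text
t: 9.55
eef_pos: [0.6112, 0.1853, 0.317]
ee_rot: [2.722, -0.001, -1.286]
force: [0.6, 0.0, -0.8]
width: 0.0006
gripper_force: 0.0
t: 10.55
eef_pos: [0.6806, -0.0327, 0.3202]
ee_rot: [2.722, -0.0, -1.287]
force: [-0.5, 1.7, -0.1]
width: 0.0746
gripper_force: 0.0
[ 0.68059118 -0.03271482  0.32016335] 10.55
hub [[320. 169.]] [([320.9, 168.7], 0.94), ([240.3, 240.3], 0.26)]
board_bar [[319. 204.]] [([317.6, 208.1], 0.97), ([341.8, 306.0], 0.67)]
kick_pivot [[320. 252.]] []
kick_foot [[320. 252.]] []
stand [[312. 165.]] [([311.9, 166.3], 0.82)]
TCP board n,y,u -0.0006022468367671285 -0.0007645288079143261 0.3120372667016664
```

View pics/w5.png

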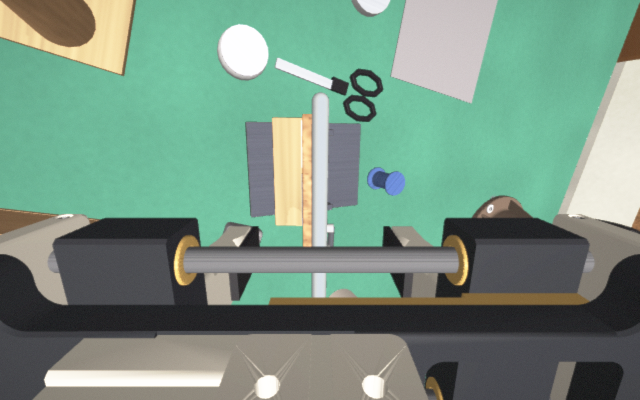

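The bar lies along column 320, midway between the open fingers. Next I'll descend 96 mm along the board direction and close.

```bash
python3 -m handwheel '[{"delta_pos":[-0.25,-0.073,-0.585],"dr":[0,0,0]},{"delta_pos":[-0.25,-0.073,-0.585],"dr":[0,0,0]},{"delta_pos":[-0.25,-0.073,-0.585],"dr":[0,0,0]},{"delta_pos":[-0.25,-0.073,-0.585],"dr":[0,0,0]},{"delta_pos":[-0.25,-0.073,-0.585],"dr":[0,0,0]},{"delta_pos":[0,0,0],"dr":[0,0,0]}]'
python3 -m handwheel '[{"delta_pos":[0,0,0],"dr":[0,0,0]},{"delta_pos":[0,0,0],"dr":[0,0,0]},{"delta_pos":[0,0,0],"dr":[0,0,0]},{"delta_pos":[0,0,0],"dr":[0,0,0]},{"delta_pos":[0,0,0],"dr":[0,0,0]},{"delta_pos":[0,0,0],"dr":[0,0,0]},{"delta_pos":[0,0,0],"dr":[0,0,0]},{"delta_pos":[0,0,0],"dr":[0,0,0]}]' 1 25
python3 - <<'E'
import numpy as np
# arc: 10 steps from .42 to 0 about hub, world units
y=.285;r=.215;t=np.linspace(.42,0,13)
x=r*np.sin(t);z=r*np.cos(t)
for a,b in zip(np.diff(x),np.diff(z)): print((np.array([a*np.cos(y),a*np.sin(y),b])/.03).round(3))
print(np.degrees(.42/12)*np.array([np.sin(y),-np.cos(y)]))
E
```

```text
t: 11.45
eef_pos: [0.6416, -0.0426, 0.2316]
ee_rot: [2.719, 0.001, -1.286]
force: [-0.7, 0.4, -0.4]
width: 0.0876
gripper_force: 0.0
t: 12.25
eef_pos: [0.6433, -0.043, 0.2333]
ee_rot: [2.723, -0.0, -1.286]
force: [0.8, -0.1, -0.7]
width: 0.0291
gripper_force: 0.0
[-0.221 -0.065  0.098]
[-0.225 -0.066  0.09 ]
[-0.228 -0.067  0.082]
[-0.23  -0.067  0.074]
[-0.232 -0.068  0.065]
[-0.235 -0.069  0.057]
[-0.236 -0.069  0.048]
[-0.238 -0.07   0.039]
[-0.239 -0.07   0.031]
[-0.24  -0.07   0.022]
[-0.24  -0.07   0.013]
[-0.241 -0.071  0.004]
[ 0.56381974 -1.92445969]
```

```bash
python3 -m handwheel '[{"delta_pos":[0,0,0],"dr":[0,0,0]},{"delta_pos":[0,0,0],"dr":[0,0,0]},{"delta_pos":[0,0,0],"dr":[0,0,0]},{"delta_pos":[0,0,0],"dr":[0,0,0]},{"delta_pos":[0,0,0],"dr":[0,0,0]},{"delta_pos":[0,0,0],"dr":[0,0,0]}]'
```

```text
t: 12.85
eef_pos: [0.6434, -0.043, 0.2333]
ee_rot: [2.723, -0.0, -1.286]
force: [0.8, -0.7, -0.8]
width: 0.0132
gripper_force: 25.0
```

Gripped at 13 mm with 25 N. Now I'll swing it upright about the hub.

```bash
python3 -m handwheel '[{"delta_pos":[-0.221,-0.065,0.098],"dr":[0.564,-1.925,0]},{"delta_pos":[-0.225,-0.066,0.09],"dr":[0.564,-1.925,0]},{"delta_pos":[-0.228,-0.067,0.082],"dr":[0.564,-1.925,0]},{"delta_pos":[0,0,0],"dr":[0,0,0]}]'
python3 -m handwheel '[{"delta_pos":[-0.23,-0.067,0.074],"dr":[0.564,-1.925,0]},{"delta_pos":[-0.232,-0.068,0.065],"dr":[0.564,-1.925,0]},{"delta_pos":[-0.235,-0.069,0.057],"dr":[0.564,-1.925,0]},{"delta_pos":[-0.236,-0.069,0.048],"dr":[0.564,-1.925,0]},{"delta_pos":[-0.238,-0.07,0.039],"dr":[0.564,-1.925,0]},{"delta_pos":[-0.239,-0.07,0.031],"dr":[0.564,-1.925,0]},{"delta_pos":[-0.24,-0.07,0.022],"dr":[0.564,-1.925,0]},{"delta_pos":[-0.24,-0.07,0.013],"dr":[0.564,-1.925,0]},{"delta_pos":[-0.241,-0.071,0.004],"dr":[0.564,-1.925,0]},{"delta_pos":[0,0,0],"dr":[0,0,0]}]'
python3 -m handwheel '[{"delta_pos":[0,0,0],"dr":[0,0,0]},{"delta_pos":[0,0,0],"dr":[0,0,0]}]'
python3 - <<'E'
from h import *
a=grab_frame('scene');b=grab_frame('top')
A=cv2.resize(a[150:290,200:380],None,fx=2.2,fy=2.2);B=cv2.resize(b[130:270,250:430],None,fx=2.2,fy=2.2)
cv2.imwrite('pics/f.png',np.hstack([A,B])[:,:,::-1])
print(get_state()['eef_pos'])
grab_frame('wrist')
P=stand_pts(.5588,-.0676,.285,0,2.18)
for n in ['scene','top','wrist']:
  for q in ['board_bar','kick_pivot','kick_foot']: print(n,q,proj(calibration(n),P[q]).round(0),[(np.round(d['location'],1).tolist(),round(d['conf'],2)) for d in mark_of(n,q)[:1]])
E
```

```text
t: 13.25
eef_pos: [0.6213, -0.0492, 0.2418]
ee_rot: [2.829, 0.001, -1.287]
force: [-0.5, 1.1, -3.7]
width: 0.013
gripper_force: 25.0
t: 14.25
eef_pos: [0.5571, -0.0673, 0.2516]
ee_rot: [-3.141, 0.002, -1.287]
force: [-0.2, 4.7, -6.3]
width: 0.0131
gripper_force: 25.0
t: 14.45
eef_pos: [0.5592, -0.0667, 0.2516]
ee_rot: [3.142, 0.001, -1.286]
force: [-1.1, 6.1, -3.4]
width: 0.0133
gripper_force: 25.0
[ 0.55940961 -0.06669417  0.2515436 ]
scene board_bar [[280. 154.]] [([278.8, 155.3], 0.89)]
scene kick_pivot [[320. 206.]] [([321.2, 206.5], 0.52)]
scene kick_foot [[338. 243.]] [([336.7, 240.8], 0.89)]
top board_bar [[372. 204.]] []
top kick_pivot [[325. 223.]] [([325.5, 224.3], 0.57)]
top kick_foot [[305. 232.]] []
wrist board_bar [[321. 252.]] [([319.7, 256.8], 0.89)]
wrist kick_pivot [[321. 291.]] []
wrist kick_foot [[321. 279.]] []
```

View pics/f.png

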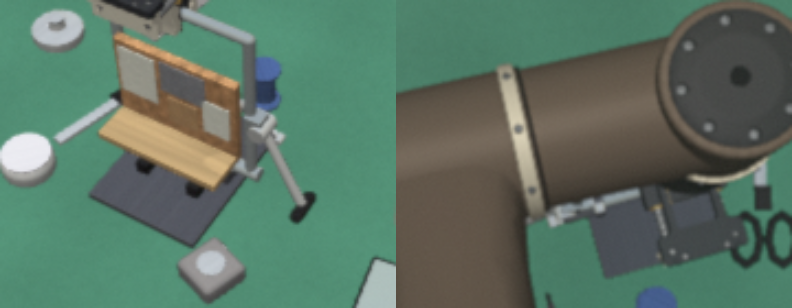

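The board is upright in the gripper, the kickstand is down at its stop, and the spool, shears, tape and tin haven't moved. I'm handing it in while still holding.

```bash
python3 -c "
from station import *
print(job_done())"
```

```text
the job is handed in; nothing more can be done
None
```

The kickstand is down at its lower stop and the board is upright, still held in the gripper with 25 N; I handed the job in at about 15 s with nothing else seen to have moved.

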